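# Draw the two-window stage insert from its rack and hold it at the loading angle

### The arm

A 6-joint arm with a two-finger parallel gripper is mounted at the origin on a cart in front of the work surface, level with it; the furniture and walls round the work are solid. World frame = base frame: x ahead of the robot, y to its left, z up, the work surface at z = 0. Lengths are in mm, angles in rad, forces in N, time in s.
With the tool pointing down it reaches from about 300 to 775 mm from the base axis. Payload 14.6 kg.
Tool frame: the origin (TCP) lies at the very end of the fingers, on their centre line; the grasp point (between the pads) lies 19 mm behind it; z points along the fingers, y is the line along which they close (so a half turn about z gives the same grasp; the last joint's range is limited). The gripper opens to 94 mm and grips with 3 to 60 N. Pads are 16 mm wide; open, the fingers measure 119 mm over their backs; the gripper's body (75 mm by 177 mm) begins 78 mm behind the grasp point.
Start: joints at [1.054, 0.3, 1.521, -0, 1.321, -0.067], TCP at [239.128, 495.285, 205.446] pointing down, gripper open.
Joint ranges: [-3.03, 3.03], [-0.79, 2.21], [0.23, 2.52], [-1.04, 4.18], [0, 3.07], [-2.55, 2.55]. Speed limits (rad/s): [2.22, 2.22, 2.57, 3.14, 3.14, 3.14].

### API

Orientations are given as [roll, pitch, yaw] about the fixed x, y, z axes, in that order (R = Rz(yaw) Ry(pitch) Rx(roll)).
In Python, from cell import manip, camera, get_calibration gives the robot as it stands. The module is installed in compiled form; this text tells all that it offers.
- The arm moves only by the tool jog_arm, never from a script. Its argument "plan" is one flat list of numbers, 6 for each row, row after row: the shift along the world's x, y, z in m, then the turn, a rotation vector about the world's x, y, z in degrees. A call has 1 to 20 rows; each row is the pose to reach, as a shift and turn from the pose commanded when the call began; what a row does not reach only later rows make up. A row lasts 1/10 s, in which the tool goes at most 50 mm and 8.59 degrees, less where a joint would pass 70% of its speed; a pose out of reach is approached as far as the arm can. A call with a gripper value outside its range is refused whole. "claw" is the finger opening in m, from 0 to 0.094, set as the call begins (left out, the last holds). The fingers move at their own pace and stop on an object; "force" is the grip in N (left out, the last holds). Time passes only in rows, so rows that repeat a pose let the fingers close. It gives the time, the measured TCP pose, the force, the opening and the grip force at its end, in the units of the state.
- manip.read_state(): the state, without advancing time (a new reading comes with each control period).
- camera(name): name is "side" or "top" or "wrist"; returns (picture, depth): 400x640x3 uint8, red, green, blue; 400x640 float32, mm along the optical axis (not along the pixel's ray), 0 where there is no reading.
- get_calibration(name): a dict with "fx", "fy", "cx", "cy" (pixels), "origin" and "attitude" of the camera in the world. Camera axes: x right, y down, z forward; pixel columns grow to the right and rows downward; lengths in mm; the calibration is good to about 2 mm. The wrist camera is an equidistant fisheye: a pixel r from the principal point sees the ray r / f radians off the axis. A picture is of the moment at which its call begins: read the wrist's pose just before it. get_calibration takes no time and is no camera call; for the wrist camera it gives the pose at the moment of the call.
- manip.sign_off(): hands the job in; it is judged then, once.
The state is a dict: "clock": time; "joints": joint angles; "qd": joint speeds; "effort": joint torques, N m; "eef_pos": TCP position; "eef_rot": TCP orientation; "wrist_force": force on the tool from outside, world axes, zero at the start; "moment": the same for the moment, N m; "finger_gap": finger opening in mm; "finger_force": force on a finger pad.
Only numpy, scipy, OpenCV 4.12 (cv2) and the standard library are available. Lean on these libraries where they do the work, as an engineer would, in place of code of your own. Each camera call takes 0.05 s, during which the arm holds its last target. There are 200 camera calls.

### The job

From the slotted storage rack, draw the stage insert with the two large rectangular windows straight up, gripped at the middle of its top edge so that it hangs balanced, keeping it upright until it is clear of the rack. Then tip its lower edge away from you, so that the face with the clamp screw comes up and the insert slopes at about 45 degrees with its long edges level, ready to be hooked into the microscope stage. Finish while still gripping it steadily in the air, higher than the tops of the two other inserts, which stay in their slots, and leave the things standing around alone.

Things in the scene. Friction and masses are not known exactly. Their poses are not given: they have to be found in the camera images.
- window_insert: The insert to take: black frame 110x160x8 mm, about 0.16 kg, two large rectangular windows, long rails 14 mm wide. Origin: centre of its back face. Local x: along the 110 mm side, up in the rack; y: along the 160 mm side; z: out of the front face, which in the rack looks away from the robot and has one clamp screw (8 mm across, 6 mm high, at x 35, y -66 mm).
- window_grip (a point): Middle of the window insert's top rail (14 mm tall, 8 mm thick): at local x 48, y 0, z 4 mm of the insert; 7 mm below its top edge. Axes as the insert's. 42 mm are free on either side, to the next insert.
- window_foot (a point): Middle of the window insert's lower long edge, on which it stands in the rack: at local x -55, y 0, z 4 mm of the insert.
- insert_rack: Fixed rack 140x196x82 mm, aluminium base, two grey cheeks with vertical grooves. Origin: centre of its underside on the worktop; z up, x across the slots, y along them. Slots at x -50, 0, +50 mm, 11 mm wide with flared mouths, overlapping each short edge of an insert by 6 mm. Inserts stand upright 11 mm above the worktop: tops at 121 mm, cheeks end at 82 mm.
- dish_insert: Another insert, to be left: black plate 110 x 160 x 8 mm with one round hole 56 mm across; origin and axes like the window insert's.
- slide_insert: Another insert, to be left: black plate 110 x 160 x 8 mm with three narrow windows of 70 x 21 mm; origin and axes like the window insert's.
- objective_case: Bystander: round objective case with clear top, 42 mm across, 64 mm tall; origin at the centre of its underside.
- oil_bottle: Bystander: small white dropper bottle with black cap, 26 mm across, 66 mm tall; origin at the centre of its underside.
- dish: Bystander: covered culture dish, 60 mm across, 14 mm tall; origin at the centre of its underside.

How it is judged (in metres and radians):
On the way:
1. the window insert has been drawn up clear of the rack, still upright (within 15 degrees) (z of window_insert in the frame of insert_rack above 0.138 m and angle between window_insert's own z axis and vertical between 1.31 and 1.83 rad and angle between window_insert's own x axis and vertical below 0.27 rad and contact force between window_insert and insert_rack below 0.05 N and contact force between the fingers and window_insert above 2 N), for 0.1 s.
At the end, for the whole second after the job is handed in: Window insert gripped in the air within 25 mm of its rail's middle, clear of rack and other inserts, at rest, screw face up at 30 to 60 degrees of slope, former top edge higher, long edges level within 11 degrees, lower edge over 120 mm up; other inserts moved under 15 mm, bystanders under 30 mm (angle between window_insert's own z axis and vertical between 0.52 and 1.05 rad and angle between window_insert's own x axis and vertical below 1.2 rad and angle between window_insert's own y axis and vertical between 1.37 and 1.77 rad and height (world z) of window_foot above 0.12 m and contact force between the fingers and window_insert above 2 N and contact force between window_insert and insert_rack below 0.05 N and contact force between window_insert and dish_insert below 0.05 N and contact force between window_insert and slide_insert below 0.05 N and linear speed of window_insert below 0.03 m/s and angular speed of window_insert below 0.15 rad/s and distance of each of dish_insert, slide_insert from where it was at the start of the episode below 0.015 m and distance of each of objective_case, oil_bottle, dish from where it was at the start of the episode below 0.03 m and y of the grasp point in the frame of window_grip between -0.025 and 0.025 m); the arm keeps its last pose, push and grip.
It fails at once if another insert is pulled or knocked out of place (15 mm or more) (distance of any of dish_insert, slide_insert from where it was at the start of the episode above 0.015 m).
It fails at once if a bystander is knocked away by 30 mm or more (distance of any of objective_case, oil_bottle, dish from where it was at the start of the episode above 0.03 m).
It also fails if it takes over 40 s, if anything falls off the work surface, if the arm or the gripper's body presses on something with over 40 N, if the wrist force passes 120 N, or if a joint passes its speed limit or range.

## Working session

There is one attempt and no reset: what is moved stays moved. The work goes in short steps, Python scripts to look and compute and a tool call to move; the robot and the scene stay as the last step left them, time stands still between calls to the robot, and variables do not carry over. Pictures are saved under pics/ and viewed, at most 10 in all, crops included, and the job is handed in when it is done.

Besides the shell and the picture viewer there is one more tool, called after "Request:" by a JSON object that holds its "method" and its "body". jog_arm: Moves the arm, as the interface text tells. Its arguments: {"type":"object","properties":{"plan":{"type":"array"},"claw":{"type":"number"},"force":{"type":"number"}},"required":["plan"]}

```bash
mkdir -p pics
cat > h.py <<'E'
import numpy as np,cv2
from cell import manip,camera,get_calibration
def cal(n):
    c=get_calibration(n);return c
def cloud(n,d,c):
    from scipy.spatial.transform import Rotation as R
    A=np.array(c["attitude"],float)
    M=A if A.shape==(3,3) else R.from_euler('xyz',A).as_matrix()
    v,u=np.indices(d.shape)
    P=np.stack([(u-c["cx"])/c["fx"]*d,(v-c["cy"])/c["fy"]*d,d],-1)
    return P@M.T+np.array(c["origin"])
E
python3 - <<'E'
from h import *
for n in("top","side"):
    c=cal(n);print(n,c)
    p,d=camera(n);cv2.imwrite(f"pics/{n}1.png",p[...,::-1]);np.savez(f"{n}1.npz",d=d,P=cloud(n,d,c),p=p)
print(manip.read_state())
E
```

```text
top {'fx': 432.1586176585732, 'fy': 432.1586176585732, 'cx': 322.3731130632812, 'cy': 204.4168962192002, 'origin': array([ 395.17954385,   10.80425289, 1463.74936011]), 'attitude': array([-3.04499223e+00, -1.89106836e-03, -1.58454783e+00])}
side {'fx': 376.9113051296597, 'fy': 376.9113051296597, 'cx': 321.0888741865403, 'cy': 201.39599871626774, 'origin': array([232.12569969, 892.87488609, 542.49892623]), 'attitude': array([-2.00209657,  0.01136344, -2.85227154])}
{'clock': 0.1, 'joints': array([ 1.05442021e+00,  3.00419756e-01,  1.52146817e+00,  2.69350811e-06,
        1.32066954e+00, -6.65695145e-02]), 'qd': array([ 0.00074395,  0.00015103, -0.00153312,  0.00087351, -0.00294873,
       -0.00031863]), 'effort': array([ 6.63605751e-04, -5.32648587e+01, -3.53281045e+01,  7.08840997e-02,
        2.34844390e-02, -2.77485282e-05]), 'eef_pos': array([239.01994049, 495.11843843, 204.96224919]), 'eef_rot': array([-3.14063015e+00, -6.67832182e-05,  2.69178535e+00]), 'wrist_force': array([-0.36453192,  1.06682272, -0.50907683]), 'moment': array([ 0.0486482 , -0.00955443, -0.00717935]), 'finger_force': 0.0, 'finger_gap': 94.15530003009646}
```

View pics/top1.png

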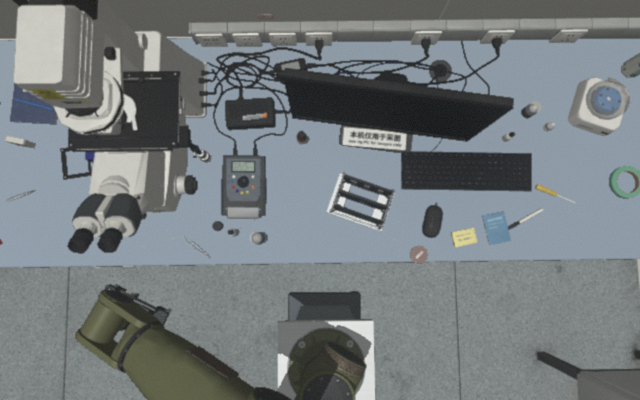

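View pics/side1.png

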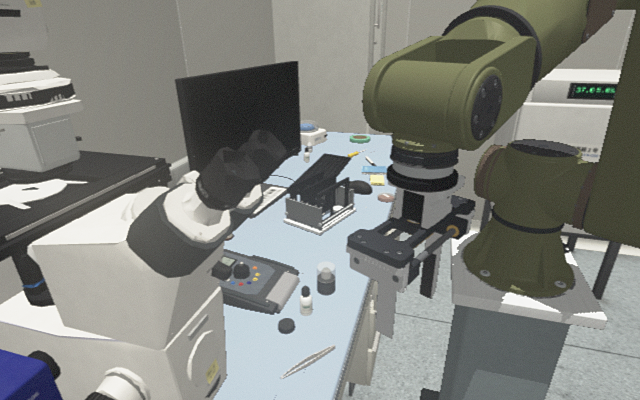

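Run:
```python
from h import *
for n in("top","side"):
    P=np.load(n+"1.npz")["P"].reshape(-1,3)
    m=(P[:,2]>105)&(P[:,2]<140)&(P[:,0]>300)&(P[:,0]<750)&(abs(P[:,1])<400)
    Q=P[m];print(n,len(Q),Q.min(0),Q.max(0),np.median(Q,0))
    k=np.unique((Q[:,:2]//10*10).astype(int),axis=0,return_counts=True)
    print([(a.tolist(),int(b)) for a,b in zip(*k) if b>3])
```

```text
top 657 [ 467.67931675 -399.78681373  105.19567125] [749.95326671 394.10375968 139.6675233 ] [ 569.73678779 -140.42779481  120.36982861]
[([470, -180], 5), ([470, -170], 9), ([470, -160], 8), ([480, -160], 4), ([480, -150], 7), ([480, -140], 8), ([480, -130], 5), ([490, -130], 4), ([490, -120], 10), ([490, -110], 7), ([490, -100], 4), ([500, -100], 5), ([500, -90], 9), ([500, -80], 10), ([510, -200], 4), ([510, -190], 4), ([510, -70], 6), ([510, -60], 9), ([510, -50], 8), ([510, -40], 4), ([520, -190], 6), ([520, -180], 9), ([520, -170], 8), ([520, -160], 4), ([520, -40], 5), ([530, -160], 6), ([530, -150], 9), ([530, -140], 8), ([540, -140], 5), ([540, -130], 8), ([540, -120], 9), ([540, -110], 5), ([550, -110], 5), ([550, -100], 9), ([550, -90], 9), ([550, -80], 4), ([560, -220], 4), ([560, -210], 10), ([560, -200], 9), ([560, -80], 5), ([560, -70], 9), ([560, -60], 9), ([570, -200], 6), ([570, -190], 9), ([570, -180], 8), ([570, -170], 5), ([580, -170], 5), ([580, -160], 9), ([580, -150], 9), ([580, -140], 5), ([590, -140], 6), ([590, -130], 9), ([590, -120], 7), ([590, -110], 4),
[... 967 characters left out ...]
150], 10), ([530, -140], 13), ([530, -130], 10), ([540, -120], 10), ([540, -110], 13), ([540, -100], 9), ([550, -100], 9), ([550, -90], 14), ([550, -80], 10), ([550, -70], 8), ([560, -210], 13), ([560, -200], 12), ([560, -190], 4), ([560, -70], 8), ([560, -60], 15), ([560, -50], 9), ([570, -190], 6), ([570, -180], 12), ([570, -170], 9), ([570, -160], 8), ([580, -160], 8), ([580, -150], 14), ([580, -140], 8), ([580, -130], 6), ([590, -130], 9), ([590, -120], 16), ([590, -110], 7), ([600, -110], 8), ([600, -100], 11), ([600, -90], 14), ([600, -80], 8), ([610, -80], 9), ([610, -70], 16), ([730, -400], 9), ([730, -390], 14), ([730, -380], 7), ([730, -370], 7), ([740, -370], 5), ([740, -360], 6)]
```

The top view shows the rack at about px (361,200) with three insert edges. In the side view it's at about (322,195), behind a dark plate. I can't tell the inserts apart yet, so I'll fit the edge lines and move closer with the wrist camera.

Run:
```python
from h import *
for n in("top","side"):
    P=np.load(n+"1.npz")["P"].reshape(-1,3)
    m=(P[:,2]>113)&(P[:,2]<130)&(P[:,0]>440)&(P[:,0]<640)&(P[:,1]<0)&(P[:,1]>-260)
    Q=P[m]; best=None
    for a in np.radians(np.arange(-30,-8,.5)):
        s=Q[:,0]*np.cos(a)+Q[:,1]*np.sin(a)
        e=np.abs(np.exp(2j*np.pi*s/50).mean())
        if best is None or e>best[0]: best=(e,a)
    e,a=best; s=Q[:,0]*np.cos(a)+Q[:,1]*np.sin(a); t=-Q[:,0]*np.sin(a)+Q[:,1]*np.cos(a)
    s0=np.median(s);print(n,e,np.degrees(a))
    ph=np.angle(np.exp(2j*np.pi*s/50).mean())/2/np.pi*50
    for k in np.unique(np.round((s-ph)/50)):
        q=np.round((s-ph)/50)==k
        if q.sum()<40: continue
        ss=np.median(s[q]);tt=(np.percentile(t[q],1)+np.percentile(t[q],99))/2
        print(k,q.sum(),"s",ss,"t",tt,np.ptp(t[q]),"z",np.median(Q[q,2]),"xy",ss*np.cos(a)-tt*np.sin(a),ss*np.sin(a)+tt*np.cos(a))
P=np.load("top1.npz")["P"].reshape(-1,3)
m=(P[:,2]>60)&(P[:,1]>-450)&(P[:,1]<250)&(P[:,0]>620)&(P[:,0]<1100)
for y in range(-450,250,100):
    q=P[m&(P[:,1]>y)&(P[:,1]<y+100)];print(y,len(q) and (q.min(0),q.max(0)))
```

```text
top 0.9476159620771062 -20.0
10.0 136 s 502.0760759083875 t 71.56965902667656 157.47461479208877 z 120.55733610550726 xy 496.27544864233056 -104.46665098304447
11.0 144 s 551.9643561906129 t 71.31760302227813 157.7993864259791 z 120.66401841403615 xy 543.0688892564864 -121.76630292280032
12.0 151 s 601.7599542813934 t 70.29024114070786 159.24554248216054 z 120.65291418207039 xy 589.5100668720318 -139.7628048977848
side 0.9446094021540095 -20.0
10.0 138 s 499.42100315082575 t 70.58651373980963 157.17015949251908 z 119.40844807171354 xy 493.44424087247586 -104.48241698919243
11.0 139 s 549.1958397744833 t 71.0544106413887 164.8753738359765 z 119.5866980171877 xy 540.3773177138906 -121.06673447952507
12.0 132 s 599.2475826167213 t 70.61132006226325 161.95793792026328 z 119.36401221417577 xy 587.2590252168369 -138.60180768767077
-450 (array([ 723.94343374, -449.98474522,   60.01503475]), array([1099.98033684, -350.12059775,  442.06832439]))
-350 (array([ 740.44090352, -349.99349196,   60.34849777]), array([1099.89924458, -250.01617873,  441.45291366]))
-250 (array([ 754.25631531, -249.92989923,   64.50207931]), array([1099.851872  , -150.05113804,  442.42558648]))
-150 (array([ 620.06482554, -149.99422247,   60.78543332]), array([1099.81789364,  -50.04093303,  441.97552258]))
-50 (array([784.16271611, -49.99887573,  60.02616382]), array([1099.94669154,   49.96432934,  441.46884736]))
50 (array([752.57006923,  50.03803618,  60.05190717]), array([1099.97770939,  149.89198783,  441.52231508]))
150 (array([822.55403981, 150.27128433,  60.01752099]), array([1099.73905728,  249.99549073,  106.14600661]))
```

Request:
{"method": "jog_arm", "body": {"plan": [0,0,0.05,0,0,0,0.01,-0.03,0.1,0,0,-5,0.05,-0.1,0.15,0,0,-15,0.1,-0.2,0.18,0,0,-25,0.14,-0.3,0.2,0,0,-40,0.17,-0.4,0.22,0,0,-50,0.18,-0.5,0.22,0,0,-60,0.18,-0.55,0.22,0,0,-70,0.18,-0.58,0.22,0,0,-80,0.18,-0.58,0.22,0,0,-83.5,0.18,-0.58,0.22,0,0,-83.5,0.18,-0.58,0.22,0,0,-83.5,0.18,-0.58,0.22,0,0,-83.5,0.18,-0.58,0.22,0,0,-83.5,0.18,-0.58,0.22,0,0,-83.5], "claw": 0.044}}

```text
clock: 1.6
eef_pos: [419.5, -89.0, 425.0]
eef_rot: [-3.14, 0.001, 1.229]
wrist_force: [0.4, 0.5, -0.6]
finger_gap: 43.7
finger_force: 0.0
```

Run:
```python
from h import *
c=cal("wrist");print(c)
p,d=camera("wrist");cv2.imwrite("pics/w1.png",p[...,::-1]);np.savez("w1.npz",p=p,d=d)
```

```text
{'fx': 309.70691628693146, 'fy': 309.70691628693146, 'cx': 319.70895423329495, 'cy': 199.80757792412726, 'origin': array([443.22641335, -22.76404574, 603.52138624]), 'attitude': array([ 2.89314828e+00,  2.65634812e-03, -3.40972815e-01])}
```

View pics/w1.png

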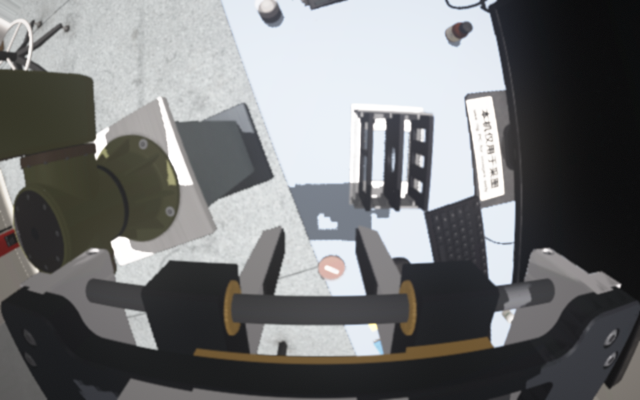

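The wrist view shows the three inserts at columns about 365, 395 and 422, rows 110–210. The far one (422) has three openings. I'll enlarge to identify the other two.

Run:
```python
from h import *
p=np.load("w1.npz")["p"][95:220,335:450]
s=np.load("side1.npz")["p"][140:245,270:370]
a=cv2.resize(p,None,fx=4,fy=4,interpolation=cv2.INTER_CUBIC);b=cv2.resize(s,(340,500),interpolation=cv2.INTER_CUBIC)
o=np.hstack([a,b]) if a.shape[0]==500 else a
o=np.clip((o/255.)**.5*255,0,255).astype(np.uint8)
cv2.imwrite("pics/crop1.png",o[...,::-1])
```

```text
(no output)
```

View pics/crop1.png

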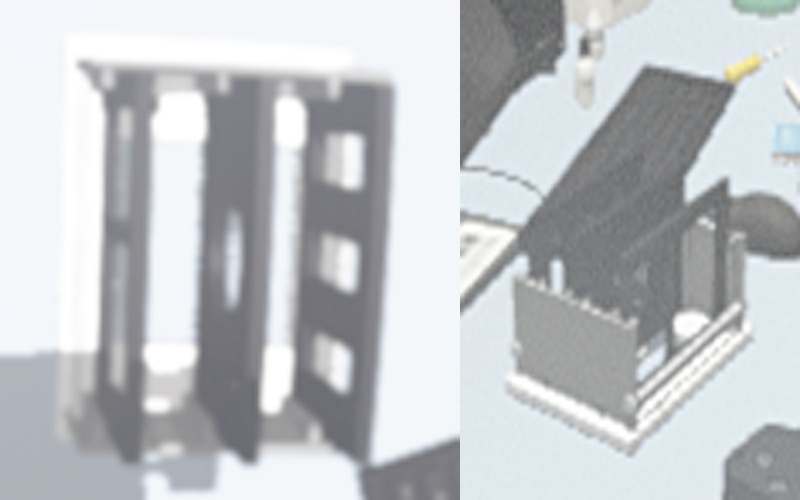

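The near insert (crop x≈120) has the two large windows. The middle one has the round hole and the far one has three slots, so I'm taking the near one at about (495, -104.5), top 120. Next I'll move above it and check.

Request:
{"method": "jog_arm", "body": {"plan": [0.04,-0.01,-0.04,0,0,-0.4,0.0755,-0.0155,-0.08,0,0,-0.4,0.0755,-0.0155,-0.12,0,0,-0.4,0.0755,-0.0155,-0.16,0,0,-0.4,0.0755,-0.0155,-0.2,0,0,-0.4,0.0755,-0.0155,-0.215,0,0,-0.4,0.0755,-0.0155,-0.215,0,0,-0.4,0.0755,-0.0155,-0.215,0,0,-0.4,0.0755,-0.0155,-0.215,0,0,-0.4]}}

```text
clock: 2.55
eef_pos: [495.2, -99.9, 211.9]
eef_rot: [3.139, -0.0, 1.228]
wrist_force: [0.8, -0.1, 0.2]
finger_gap: 44.0
finger_force: 0.0
```

Run:
```python
from h import *
from scipy.spatial.transform import Rotation as R
st=manip.read_state();print(st["eef_pos"],st["eef_rot"])
c=cal("wrist");p,d=camera("wrist");cv2.imwrite("pics/w2.png",p[...,::-1])
v,u=np.indices(d.shape);x=(u-c["cx"])/c["fx"];y=(v-c["cy"])/c["fy"];r=np.hypot(x,y);k=np.tan(r)/np.maximum(r,1e-9)
P=np.stack([x*k*d,y*k*d,d],-1)@R.from_euler('xyz',c["attitude"]).as_matrix().T+c["origin"]
P=P[(d>0)&(r<1.3)]
a=np.radians(-20);s=P[:,0]*np.cos(a)+P[:,1]*np.sin(a);t=-P[:,0]*np.sin(a)+P[:,1]*np.cos(a)
e=st["eef_pos"];print("tcp s,t",e[0]*np.cos(a)+e[1]*np.sin(a),-e[0]*np.sin(a)+e[1]*np.cos(a))
for lo in(485,535,585):
    m=(P[:,2]>116)&(P[:,2]<127)&(s>lo)&(s<lo+32)&(t>-20)&(t<165)
    if m.sum()<20: print(lo,m.sum());continue
    print(lo,m.sum(),"s",np.percentile(s[m],[5,50,95]),"t",np.percentile(t[m],[1,99]),"z",np.median(P[m,2]),"slope",np.degrees(np.polyfit(t[m],s[m],1)[0]))
```

```text
[495.15790452 -99.88901713 211.89628595] [ 3.13938823e+00 -2.24678256e-04  1.22797063e+00]
tcp s,t 499.46028495168173 75.4890051788902
485 1510 s [499.45580074 503.202226   507.07153853] t [ -8.23349057 146.69300369] z 120.13550324316003 slope -0.07697089515195184
535 1074 s [548.97413564 552.93765861 556.93258608] t [ 47.7928225  147.19837235] z 120.06978814453751 slope -0.11300855736134383
585 1303 s [598.83165136 602.35411993 606.8016028 ] t [ 14.94186093 147.93334694] z 119.97633563707348 slope 0.0031110447178492213
```

View pics/w2.png

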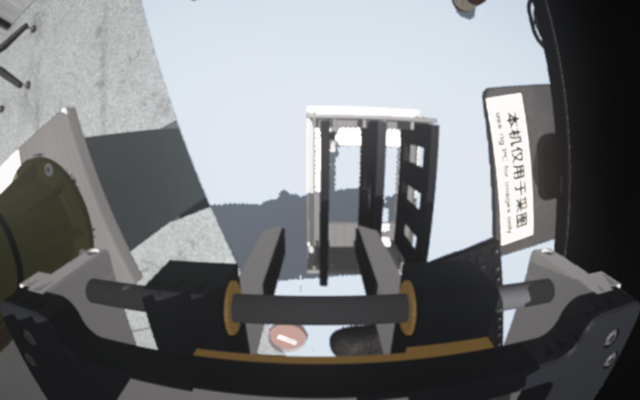

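The wrist view shows the window insert's top edge at column ~323, between the two fingers at 270 and 365. The top is at z 120, s≈502. Correct and descend, then grip.

Request:
{"method": "jog_arm", "body": {"plan": [0.0005,-0.0055,-0.02,0,0,-0.3,0.0005,-0.0055,-0.045,0,0,-0.3,0.0005,-0.0055,-0.07,0,0,-0.3,0.0005,-0.0055,-0.09,0,0,-0.3,0.0005,-0.0055,-0.105,0,0,-0.3,0.0005,-0.0055,-0.1165,0,0,-0.3,0.0005,-0.0055,-0.1165,0,0,-0.3,0.0005,-0.0055,-0.1165,0,0,-0.3,0.0005,-0.0055,-0.1165,0,0,-0.3]}}

```text
clock: 3.5
eef_pos: [495.6, -105.9, 95.0]
eef_rot: [3.14, -0.0, 1.222]
wrist_force: [0.0, -1.0, -0.5]
finger_gap: 44.2
finger_force: 0.0
```

Request:
{"method": "jog_arm", "body": {"plan": [0,0,0,0,0,0,0,0,0,0,0,0,0,0,0,0,0,0,0,0,0,0,0,0,0,0,0,0,0,0,0,0,0,0,0,0,0,0,0,0,0,0,0,0,0,0,0,0], "claw": 0, "force": 30}}

```text
clock: 4.3
eef_pos: [495.2, -105.8, 94.0]
eef_rot: [3.141, -0.0, 1.222]
wrist_force: [0.9, -0.2, -1.1]
finger_gap: 7.7
finger_force: 29.9
```

Gripped with an 8 mm gap and almost no side load. Lifting straight up.

Request:
{"method": "jog_arm", "body": {"plan": [0,0,0.005,0,0,0,0,0,0.015,0,0,0,0,0,0.025,0,0,0,0,0,0.035,0,0,0,0,0,0.045,0,0,0,0,0,0.06,0,0,0,0,0,0.075,0,0,0,0,0,0.09,0,0,0,0,0,0.105,0,0,0,0,0,0.12,0,0,0,0,0,0.135,0,0,0,0,0,0.15,0,0,0,0,0,0.165,0,0,0,0,0,0.18,0,0,0,0,0,0.19,0,0,0,0,0,0.2,0,0,0,0,0,0.2,0,0,0,0,0,0.2,0,0,0]}}

```text
clock: 6.1
eef_pos: [495.0, -105.7, 293.6]
eef_rot: [-3.141, 0.0, 1.222]
wrist_force: [-0.6, -0.4, -1.5]
finger_gap: 8.0
finger_force: 29.9
```

Run:
```python
from h import *
s=camera("side")[0];w=camera("wrist")[0]
cv2.imwrite("pics/lift.png",np.hstack([cv2.resize(s[60:260,220:460],(480,400)),w[:,160:480]])[...,::-1])
```

```text
(no output)
```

View pics/lift.png

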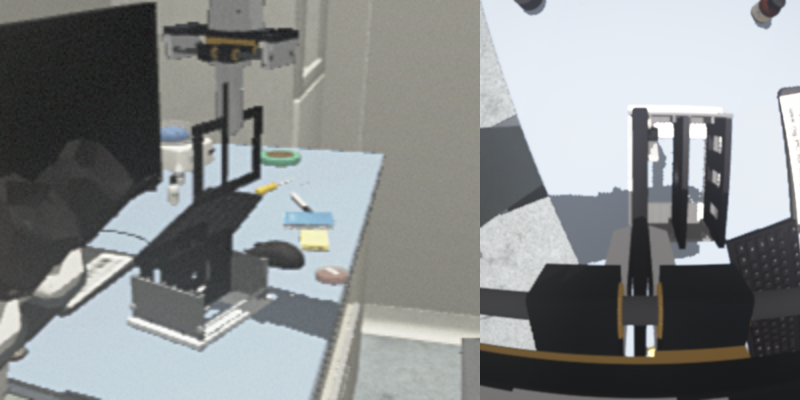

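The insert is clear and upright, with the screw bump at (652,132) on the side away from the robot. Next I'll tip it -45° about the rack's long axis (0.342, 0.94, 0).

Request:
{"method": "jog_arm", "body": {"plan": [0,0,0.005,-0.68,-1.88,0,0,0,0.01,-1.71,-4.7,0,0,0,0.015,-2.74,-7.52,0,0,0,0.02,-3.76,-10.34,0,0,0,0.025,-4.79,-13.16,0,0,0,0.03,-5.81,-15.98,0,0,0,0.03,-6.84,-18.8,0,0,0,0.03,-7.87,-21.61,0,0,0,0.03,-8.89,-24.43,0,0,0,0.03,-9.92,-27.25,0,0,0,0.03,-10.94,-30.07,0,0,0,0.03,-11.97,-32.89,0,0,0,0.03,-13,-35.71,0,0,0,0.03,-14.02,-38.53,0,0,0,0.03,-14.7,-40.4,0,0,0,0.03,-15.39,-42.29,0,0,0,0.03,-15.39,-42.29,0,0,0,0.03,-15.39,-42.29,0,0,0,0.03,-15.39,-42.29,0,0,0,0.03,-15.39,-42.29,0], "force": 45}}

```text
clock: 8.2
eef_pos: [495.2, -105.8, 324.1]
eef_rot: [2.356, 0.0, 1.222]
wrist_force: [-0.6, 0.2, -1.9]
finger_gap: 7.7
finger_force: 44.9
```

Run:
```python
from h import *
from scipy.spatial.transform import Rotation as R
st=manip.read_state();print(st["qd"].round(3));print(R.from_euler('xyz',st["eef_rot"]).as_matrix().round(2))
s=camera("side")[0];t=camera("wrist")[0]
cv2.imwrite("pics/tip.png",np.hstack([cv2.resize(s[60:260,220:460],(480,400)),t[:,160:480]])[...,::-1])
```

```text
[-0.     0.002  0.002 -0.002 -0.002 -0.001]
[[ 0.34  0.66  0.66]
 [ 0.94 -0.24 -0.24]
 [-0.    0.71 -0.71]]
```

View pics/tip.png

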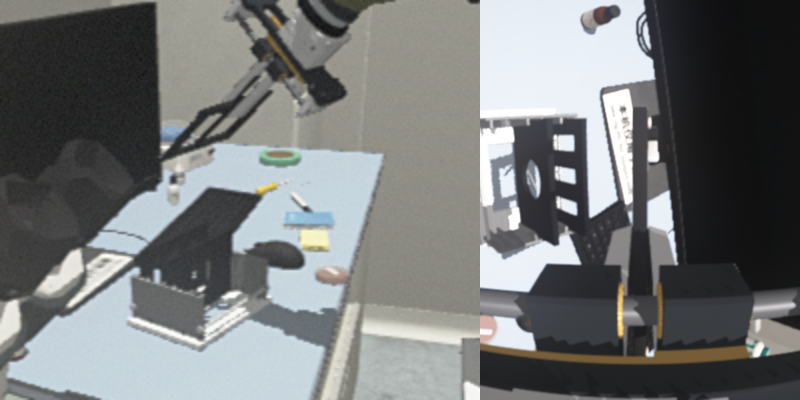

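The insert now hangs at a 45° slope with its lower edge towards the monitor (side view about (175,155)) but clear of it. The other two inserts are undisturbed in their slots, and the arm is at rest. I'm handing in.

```bash
python3 -c "
from cell import manip
print(manip.sign_off())"
```

```text
the job is handed in; nothing more can be done
None
```

I drew the window insert straight up, tipped it to 45° with the screw face up, and handed the job in with it held steady above the rack; the other two inserts looked undisturbed, and hand-in returned no verdict.

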